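Release a housing from the feed lane and lay it on the foam pad

ROBOT

A 7-joint arm with a two-finger parallel gripper is mounted at the origin on the work surface. World frame = base frame: x ahead of the robot, y to its left, z up, the work surface at z = 0. Lengths are in m, angles in rad, forces in N, time in s.
With the tool pointing down it reaches from about 0.425 to 0.875 m from the base axis. Payload 4.7 kg.
Tool frame: the origin (TCP) lies between the finger pads; the fingertips stand 11 mm ahead of it and the grasp point (between the pads) lies 8 mm behind it; z points along the fingers, y is the line along which they close (so a half turn about z gives the same grasp; the last joint's range is limited). The gripper opens to 87 mm and grips with 3 to 60 N. Pads are 19 mm wide; open, the fingers measure 117 mm over their backs; the gripper's body (75 mm by 190 mm) begins 51 mm behind the grasp point.
Start: joints at [1.127, 0.321, -0.07, 1.45, 0.023, 1.371, -0.057], TCP at [0.287, -0.583, 0.234] pointing down, gripper open.
Joint ranges: [-2.86, 2.86], [-0.3, 2.09], [-1.38, 1.24], [0.06, 2.45], [-1.56, 4.7], [0.09, 2.05], [-2.69, 2.69]. Speed limits (rad/s): [2.57, 2.57, 3.14, 3.14, 3.14, 3.14, 3.14].

INTERFACE

Orientations are given as a rotation vector (axis times angle).
In Python, from bench import ctrl gives the robot as it stands. The module is installed in compiled form; this text tells all that it offers.
- The arm moves only by the shell command python3 -m inch 'ROWS' [FORCE]. ROWS is JSON, a list of rows, each an object with "slide": the shift along the tool's x, y, z scaled (see below), a list of three; "angular": the turn, a rotation vector about the tool's x, y, z scaled (see below), a list of three; "claw": the opening, from -1 (shut) to 1 (fully open). In form: [{"slide": [tx, ty, tz], "angular": [rx, ry, rz], "claw": claw}, ...]. A call has 1 to 10 rows; each row is the pose to reach, as a shift and turn from the pose commanded when the call began, along the tool's axes at that moment; what a row does not reach only later rows make up. The controller multiplies each number of a shift by 0.25 m and each number of a turn by 30 degrees. A row lasts 1/10 s, in which the tool goes at most 50 mm and 8.59 degrees, less where a joint would pass 70% of its speed; a pose out of reach is approached as far as the arm can. A call with a number of a shift or a turn outside -1 to 1 is refused whole. A call with a gripper value outside its range is refused whole. The fingers move at their own pace and stop on an object; FORCE is the grip in N (left out, the last holds). Time passes only in rows, so rows that repeat a pose let the fingers close. It gives the time, the measured TCP pose, the force, the opening and the grip force at its end, in the units of the state.
- ctrl.get_state(): the state, without advancing time (a new reading comes with each control period).
- ctrl.get_image(name): name is "scene" or "top"; returns a dict with "color" (384x512x3 uint8, red, green, blue), "depth" (384x512 float32, m along the optical axis (not along the pixel's ray), 0 where there is no reading), "camera_matrix" (3x3 intrinsics, pixels), "extrinsics" (4x4, takes a point from camera to world coordinates). Camera axes: x right, y up, looking along -z (the intrinsics and any distortion apply to the point x, -y, -z); pixel columns grow to the right and rows downward; lengths in m; the calibration is good to about 2 mm. A picture is of the moment at which its call begins.
- ctrl.close_job(): hands the job in; it is judged then, once.
Trained networks look in the newest picture that a camera, given by its name, has taken for a name from the list of things; names that differ only in an ending like _2 or _b are one class to them, and where a whole thing is asked for, a point or a joint stands for the part that bears it (a point fixed in the world has none). Each returns a list of dicts, best first, with "confidence" (0 to 1); they miss things now and then, are a little off and sometimes report something else, mostly with a low value. They report only what shows in the picture. A call takes as long as a camera call. They do not tell look-alikes from the thing itself.
- ctrl.find_in(query, camera): "bbox" ([centre column, centre row, width, height] in pixels, round what is visible of it).
- ctrl.outline_of(query, camera): "mask" (384x512 bool, what is visible of it) and "bbox" ([centre column, centre row, width, height] in pixels, round what is visible of it).
The state is a dict: "time": time; "joint_positions": joint angles; "qd": joint speeds; "joint_torque": joint torques, N m; "position": TCP position; "tool_rot": TCP orientation; "ft_force": force on the tool from outside, world axes, zero at the start; "torque": the same for the moment, N m; "grip_width": opening from 0.0 (shut) to 1.0 (fully open); "grip_force": force on a finger pad.
Only numpy, scipy, OpenCV 4.12 (cv2) and the standard library are available. Lean on these libraries where they do the work, as an engineer would, in place of code of your own. Each camera call takes 0.05 s, during which the arm holds its last target. There are 200 camera calls.

TASK

Pull the red-handled sprung gate of the sloping feed lane right out to its stop, so that the aluminium housing runs down to the lane's end stop, then ease the gate all the way back in, keeping hold of it so that it does not snap shut. Then take the housing from the bottom of the lane and set it gently on the middle of the pink foam pad, lid up and lengthwise along the pad, and leave the circuit board, carton and screwdriver where they are.

Things in the scene. Friction and masses are not known exactly. Their poses are not given: they have to be found in the camera images.
- lane: fixed feed lane, 320 x 74 mm: aluminium roller floor, grey walls, dark steel stand. Origin on the table under the gate; x points level up the lane (away from the robot), y left across it. The floor rises towards +x at 0.245 rad and is 75 mm above the table at x = 0. Inside width 66 mm. Walls are 45 mm high above the gate; below it (x < -12 mm) only 12 mm, so the housing can be gripped there
- lane_rest (a point): point on the lane floor where the housing's underside centre comes to lie against the end stop: at x = -92, y = 0, z = 52 mm of the lane. The end stop, black rubber, 25 mm high, closes the lane's bottom end 55 mm further down
- stop_plate (a point): top of the stop plate at the outer end of the fixed steel arm under the gate's rod, at x = 0, y = -201, z = 98 mm of the lane. The arm is 36 mm wide, its upper face 70 mm above the table; the plate is 8 mm thick
- gate (a joint): the gate: a yellow blade across the lane, on a steel rod with an upright red handle on the lane's -y side. It slides along the lane's -y direction. 0 m = home, lane shut; 0.075 m = pulled out to its stop, lane open. A spring pulls it home: about 4 N at home, 10 N at the stop; let go, it snaps shut (the limit is 0.4 m/s inwards)
- gate_grip (a point): centre of the top of the red handle, an upright plate 12 mm thick along the lane's y (the pull direction), 40 mm along the lane's x and 50 mm tall above the rod; its top is 152 mm above the table. When home it is at x = 0, y = -110 mm of the lane; 65 mm clear between handle and lane wall. Pinch it from above across its thickness
- housing: loose milled aluminium housing with grey lid and three brass dots on top, a block 110 mm (x) x 60 mm (y) x 36 mm (z), 0.25 to 0.5 kg; origin at the centre of its underside, z through the lid. It starts in the lane, tilted with the floor, its long side along the lane, resting against the upper side of the gate
- pad: fixed pink antistatic foam pad, 190 mm (x) x 140 mm (y) x 20 mm thick, lying on the table to the left or right of the lane; origin at the centre of its underside
- board: bystander: green circuit board on black foam, 170 mm (x) x 120 mm (y), 35 mm high; origin at the centre of its underside
- carton: bystander: cardboard carton, 120 mm (x) x 90 mm (y) x 60 mm high; origin at the centre of its underside
- screwdriver: bystander: screwdriver with orange handle lying on the table, 190 mm long along its x, about 30 mm high; origin at the underside near its middle
Not all that is in view belongs to the job. Of the things like the housing, leave any that is black or green; of the rest the larger one is meant.

How it is judged:
By the outcome, as a careful person would: the job done as asked, in the order asked, and still so for the second after the job is handed in, with the robot touching nothing.
It also fails if it takes over 58 s, if anything falls off the work surface, if the arm or the gripper's body presses on something with over 40 N, if the wrist force passes 120 N, or if a joint passes its speed limit or range.

## Working session

There is one attempt and no reset: what is moved stays moved. The work goes in short steps, Python scripts to look and compute and a shell command to move; the robot and the scene stay as the last step left them, time stands still between calls to the robot, and variables do not carry over. Pictures are saved under pics/ and viewed, at most 10 in all, crops included, and the job is handed in when it is done.

```bash
mkdir -p pics; cat > h.py <<'E'
import numpy as np,cv2
from bench import ctrl
from scipy.spatial.transform import Rotation as R
def cloud(im):
    d=im["depth"];K=im["camera_matrix"];v,u=np.indices(d.shape)
    p=np.stack([(u-K[0,2])/K[0,0]*d,-(v-K[1,2])/K[1,1]*d,-d],-1)
    E=im["extrinsics"];return p@E[:3,:3].T+E[:3,3]
def save(im,n,crop=None,s=1):
    c=im["color"][...,::-1]
    if crop: c=c[crop[1]:crop[3],crop[0]:crop[2]]
    cv2.imwrite("pics/"+n,cv2.resize(c,None,fx=s,fy=s,interpolation=cv2.INTER_CUBIC))
E
python3 - <<'E'
from h import *
ims={n:ctrl.get_image(n) for n in("top","scene")}
both=np.hstack([ims["top"]["color"],ims["scene"]["color"]])
for n in ims: save(ims[n],n+"0.png",s=1.5); np.savez(n+"0.npz",**ims[n])
s=ctrl.get_state();print(s)
for n in ims:
  P=cloud(ims[n])
  for q in["lane","gate","housing","pad","board","carton","screwdriver"]:
    for r in ctrl.outline_of(q,n)[:4]:
      m=r["mask"]&(ims[n]["depth"]>0)
      print(n,q,round(r["confidence"],2),np.round(r["bbox"]),np.round(np.median(P[m],0),3))
E
```

```text
{'time': 0.1, 'joint_positions': array([ 1.12709549,  0.3217458 , -0.07009415,  1.45155701,  0.02259255,
        1.37077807, -0.05688808]), 'qd': array([-0.00225571, -0.00083564,  0.00026209, -0.00413826, -0.00057655,
       -0.00081312,  0.00165654]), 'joint_torque': array([ 6.35032739e-04, -4.92570269e+01, -4.05005571e-01, -3.13400316e+01,
       -6.41239271e-02,  3.94613435e-02,  6.56872862e-05]), 'position': array([ 0.2870415 , -0.58266128,  0.23257091]), 'tool_rot': array([-3.05803828e+00, -7.12549652e-01,  7.30884946e-04]), 'ft_force': array([-0.0593298 ,  0.26977252, -0.12074416]), 'torque': array([ 0.01432985, -0.00272875, -0.05371153]), 'grip_force': 0.0, 'grip_width': 0.9972299757774077}
top lane 0.76 [236. 213. 107. 119.] [0.552 0.084 0.069]
top gate 0.8 [228. 225.  56.  17.] [0.566 0.026 0.113]
top gate 0.38 [377. 250.  47.  65.] [ 0.494 -0.357  0.024]
top housing 0.97 [267. 126.  39.  33.] [ 0.836 -0.049  0.036]
top housing 0.8 [214. 125.  17.  26.] [0.842 0.11  0.027]
top housing 0.71 [218. 196.  27.  41.] [0.632 0.083 0.125]
top housing 0.6 [270. 177.  32.  27.] [ 0.69
[... 224 characters left out ...]
.] [0.748 0.291 0.059]
top screwdriver 0.63 [345. 149.  33.  40.] [ 0.789 -0.281  0.024]
scene lane 0.92 [245. 170. 114.  93.] [0.584 0.053 0.071]
scene gate 0.93 [238. 157.  49.  33.] [0.568 0.015 0.111]
scene housing 0.87 [270. 160.  43.  37.] [0.647 0.081 0.126]
scene housing 0.87 [296. 260.  53.  49.] [ 0.845 -0.059  0.036]
scene housing 0.78 [336. 218.  35.  34.] [0.85  0.104 0.027]
scene housing 0.57 [248. 231.  36.  30.] [ 0.704 -0.065  0.025]
scene pad 0.9 [280. 116.  78.  56.] [0.499 0.302 0.02 ]
scene board 0.88 [102. 263.  88.  75.] [ 0.506 -0.365  0.024]
scene carton 0.95 [351. 157.  58.  52.] [0.76  0.276 0.059]
scene screwdriver 0.61 [213. 322.   7.  47.] [ 0.805 -0.294  0.024]
```

View pics/top0.png

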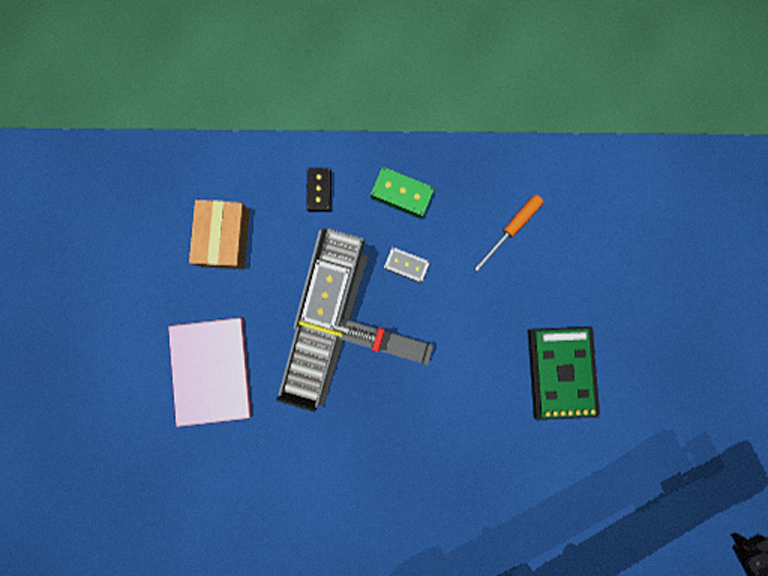

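```bash
python3 - <<'E'
from h import *
im=dict(np.load("top0.npz"));save(im,"crop.png",(160,100,320,280),3.3)
P=cloud(im);C=cv2.cvtColor(im["color"],cv2.COLOR_RGB2HSV).astype(int)
H,S,V=C[...,0],C[...,1],C[...,2];ok=im["depth"]>0
def rect(m,n):
    q=P[m&ok];r=cv2.minAreaRect((q[:,:2]*1000).astype(np.float32));print(n,len(q),np.round(r[0],1),np.round(r[1],1),round(r[2],2),np.round(np.median(q,0),4))
Z=P[...,2]
reg=(P[...,0]>.4)&(P[...,0]<.78)&(abs(P[...,1])<.25)
rect(reg&((H<6)|(H>174))&(S>150)&(Z>.135),"redtop")
rect(reg&(H>22)&(H<34)&(S>130)&(Z>.07),"yellow")
rect((P[...,1]>.15)&(P[...,0]<.65)&(Z>.012)&(Z<.028)&(S>40),"pad")
rect(reg&(Z>.04),"lane all")
o=[r for r in ctrl.outline_of("housing","top") if abs(r["bbox"][0]-218)<8 and abs(r["bbox"][1]-196)<8]
if o: rect(o[0]["mask"],"housing")
E
```

```text
redtop 70 [555.8  -7.8] [11.6 36.8] 74.55 [ 0.5559 -0.0081  0.1523]
yellow 106 [607.   99.2] [102.   72.5] 10.62 [0.5806 0.0881 0.1171]
pad 175 [496.3 274.5] [189.5 217.7] 7.21 [0.4803 0.2543 0.0188]
lane all 4199 [566.5  16.4] [242.1 323.4] 74.22 [0.5746 0.0833 0.0998]
housing 1051 [634.   83.8] [ 67.7 115.3] 74.32 [0.6325 0.0831 0.1246]
```

View pics/scene0.png

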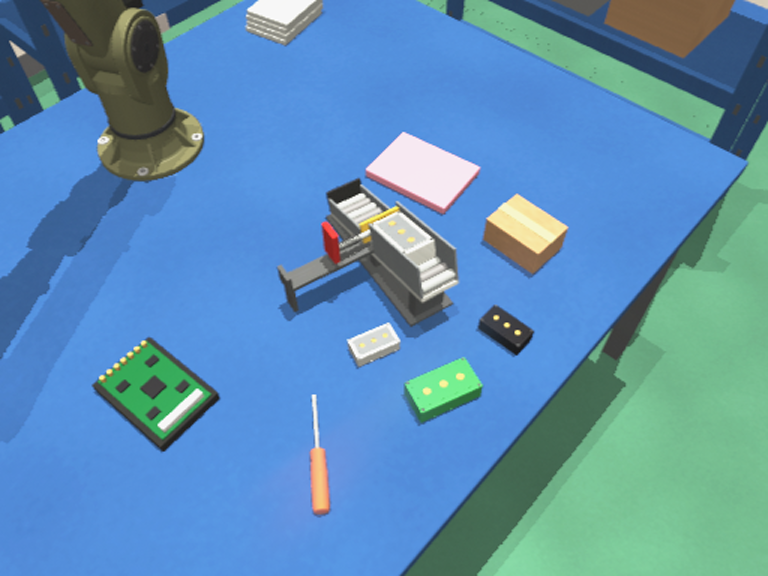

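View pics/crop.png

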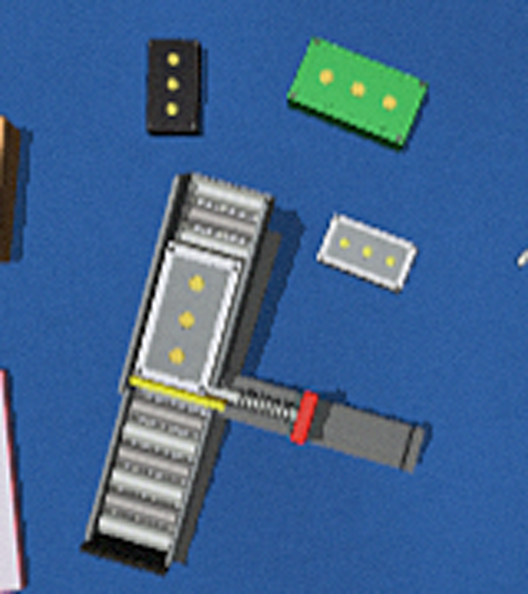

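Candidates for the housing in the top image: aluminium block in the lane (218,196), small aluminium one (271,177), green (268,128) and black (213,125). I choose the one in the lane: it's the larger one that is neither black nor green, and the crop shows it lying against the yellow gate. The red handle is at (252,226) and the pad at (139,248).

```bash
cat >> h.py <<'E'
YAW=np.radians(-15.65)
def to(x,y,z,yaw=YAW,pitch=0):
    # pitch: tilt tool about its own y; prints slide/angular for one call
    s=ctrl.get_state();R0=R.from_rotvec(s["tool_rot"])
    Rt=R.from_euler("z",yaw)*R.from_euler("x",np.pi)*R.from_euler("y",pitch)
    d=R0.inv().apply(np.array([x,y,z])-s["position"]);a=(R0.inv()*Rt).as_rotvec()
    print("mm",np.round(d*1000,1),"slide",np.round(d/.25,3),"ang",np.round(np.degrees(a)/30,3),"t",round(s["time"],1))
E
python3 - <<'E'
from h import *
for n in("top","scene"):
    im=dict(np.load(n+"0.npz"));P=cloud(im);ok=im["depth"]>0;Z=P[...,2]
    C=cv2.cvtColor(im["color"],cv2.COLOR_RGB2HSV).astype(int)
    red=((C[...,0]<6)|(C[...,0]>174))&(C[...,1]>150)&(Z>.148)&(abs(P[...,0]-.56)<.1)&(abs(P[...,1])<.1)
    o=[r for r in ctrl.outline_of("pad",n)][0]["mask"]
    pl=(abs(P[...,0]-.531)<.03)&(abs(P[...,1]+.0955)<.03)&(Z>.088)&(Z<.106)
    h=(abs(P[...,0]-.632)<.1)&(abs(P[...,1]-.083)<.08)
    lane=(abs(P[...,0]-.58)<.25)&(P[...,1]>.03)&(P[...,1]<.2)&(Z>.03)
    for nm,m in(("pad",cv2.erode(o.astype(np.uint8),np.ones((1,1)))>0),("red",red),("plate",pl),("lane",lane)):
        q=P[m&ok]
        if nm=="pad": q=q[(q[:,2]>.014)&(q[:,2]<.026)]
        if len(q)<3: print(n,nm,len(q));continue
        r=cv2.minAreaRect((q[:,:2]*1000).astype(np.float32));print(n,nm,len(q),np.round(r[0],1),np.round(r[1],1),round(r[2],2),np.round(q.mean(0),4))
to(.556,-.008,.21)
E
```

```text
top pad 3306 [491.8 312.6] [190.  141.1] 7.21 [0.4909 0.3119 0.0201]
top red 69 [555.8  -7.8] [11.6 36.8] 74.55 [ 0.5556 -0.0076  0.1523]
top plate 45 [529.7 -94.6] [ 8. 35.] 75.78 [ 0.53   -0.0947  0.098 ]
top lane 3639 [624.   86.9] [127.8 399.8] 82.41 [0.5905 0.0949 0.0913]
scene pad 2069 [492.  310.5] [193.  148.2] 7.35 [0.4962 0.3071 0.0203]
scene red 58 [556.6  -9.6] [11.9 36.6] 72.84 [ 0.5574 -0.0107  0.1516]
scene plate 55 [530.8 -96.6] [ 9.3 37.5] 75.31 [ 0.5324 -0.0979  0.0966]
scene lane 3349 [622.7  88. ] [129.3 402.5] 83.41 [0.6134 0.0844 0.0956]
mm [ 495.2 -397.1   23.5] slide [ 1.981 -1.588  0.094] ang [0.    0.    1.396] t 0.9
```

```bash
python3 -m inch '[{"slide":[0.98,-0.79,0],"angular":[0,0,0.7],"claw":1},{"slide":[0.98,-0.79,0],"angular":[0,0,0.7],"claw":1},{"slide":[0.98,-0.79,0],"angular":[0,0,0.7],"claw":1},{"slide":[0.98,-0.79,0],"angular":[0,0,0.7],"claw":1},{"slide":[0.98,-0.79,0],"angular":[0,0,0.7],"claw":1},{"slide":[0.98,-0.79,0],"angular":[0,0,0.7],"claw":1},{"slide":[0.98,-0.79,0],"angular":[0,0,0.7],"claw":1},{"slide":[0.98,-0.79,0],"angular":[0,0,0.7],"claw":1}]' 40; python3 -c "
from h import *
to(.556,-.0085,.21)"
```

```text
time: 1.75
position: [0.4214, -0.2949, 0.234]
tool_rot: [3.138, 0.153, 0.001]
ft_force: [-0.8, -0.3, -0.4]
grip_width: 1.0
grip_force: 0.0
mm [ 161.8 -271.9   24. ] slide [ 0.647 -1.088  0.096] ang [ 0.    -0.002  0.707] t 1.8
```

```bash
python3 -m inch '[{"slide":[0.6,-1,0.05],"angular":[0,0,0.705],"claw":1},{"slide":[0.6,-1,0.05],"angular":[0,0,0.705],"claw":1},{"slide":[0.6,-1,0.05],"angular":[0,0,0.705],"claw":1},{"slide":[0.6,-1,0.05],"angular":[0,0,0.705],"claw":1},{"slide":[0.6,-1,0.05],"angular":[0,0,0.705],"claw":1},{"slide":[0.6,-1,0.05],"angular":[0,0,0.705],"claw":1},{"slide":[0.6,-1,0.05],"angular":[0,0,0.705],"claw":1},{"slide":[0.6,-1,0.05],"angular":[0,0,0.705],"claw":1}]'; python3 -c "
from h import *
to(.556,-.0085,.132)"
```

```text
time: 2.55
position: [0.5467, -0.0357, 0.2206]
tool_rot: [3.111, -0.434, -0.001]
ft_force: [0.1, -0.5, -0.2]
grip_width: 0.996
grip_force: 0.0
mm [  1.5 -28.8  88.6] slide [ 0.006 -0.115  0.354] ang [ 0.001  0.001 -0.008] t 2.5
```

```bash
python3 -m inch '[{"slide":[0.006,-0.115,0.0],"angular":[0,0,0],"claw":1},{"slide":[0.006,-0.115,0.1],"angular":[0,0,0],"claw":1},{"slide":[0.006,-0.115,0.2],"angular":[0,0,0],"claw":1},{"slide":[0.006,-0.115,0.3],"angular":[0,0,0],"claw":1},{"slide":[0.006,-0.115,0.354],"angular":[0,0,0],"claw":1},{"slide":[0.006,-0.115,0.354],"angular":[0,0,0],"claw":1}]'; python3 - <<'E'
from h import *
to(.556,-.0085,.132)
im=ctrl.get_image("scene");save(im,"hand.png",(170,90,330,210),4)
E
```

```text
time: 3.15
position: [0.5541, -0.0106, 0.1305]
tool_rot: [3.109, -0.441, -0.006]
ft_force: [0.2, -0.5, -0.1]
grip_width: 0.999
grip_force: 0.0
mm [ 1.3 -2.6 -1.5] slide [ 0.005 -0.01  -0.006] ang [ 0.003  0.007 -0.016] t 3.1
```

View pics/hand.png

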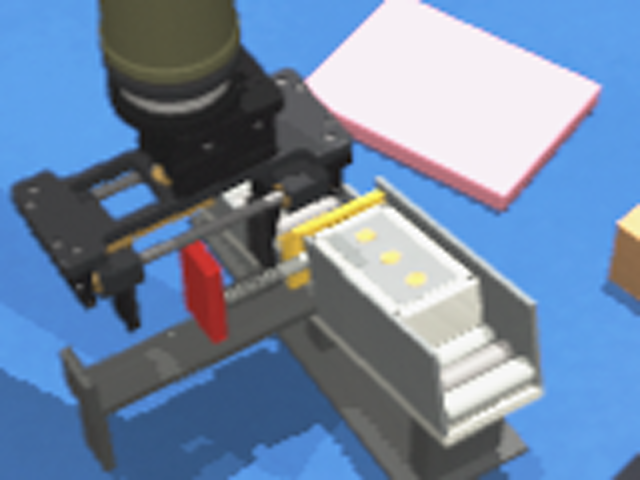

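The open fingers straddle the red handle (crop about (205,290)), one each side, clear of the lane wall. Next I close with a small correction.

```bash
python3 -m inch '[{"slide":[0.005,-0.01,0],"angular":[0,0,-0.01],"claw":1},{"slide":[0.005,-0.01,0],"angular":[0,0,-0.01],"claw":-1},{"slide":[0.005,-0.01,0],"angular":[0,0,-0.01],"claw":-1},{"slide":[0.005,-0.01,0],"angular":[0,0,-0.01],"claw":-1},{"slide":[0.005,-0.01,0],"angular":[0,0,-0.01],"claw":-1},{"slide":[0.005,-0.01,0],"angular":[0,0,-0.01],"claw":-1},{"slide":[0.005,-0.01,0],"angular":[0,0,-0.01],"claw":-1},{"slide":[0.005,-0.01,0],"angular":[0,0,-0.01],"claw":-1}]' 50; python3 -c "
from h import *
to(.556-.02023,-.0085-.0722,.132)"
```

```text
time: 4.0
position: [0.5575, -0.0057, 0.1325]
tool_rot: [3.112, -0.427, -0.0]
ft_force: [-0.2, 0.2, 0.5]
grip_width: 0.444
grip_force: 0.0
mm [-0.8 78.1  0.5] slide [-0.003  0.312  0.002] ang [0.    0.    0.001] t 4.0
```

```bash
python3 -m inch '[{"slide":[0,0.011,0],"angular":[0,0,0],"claw":-1},{"slide":[0,0.011,0],"angular":[0,0,0],"claw":-1},{"slide":[0,0.011,0],"angular":[0,0,0],"claw":-1},{"slide":[0,0.011,0],"angular":[0,0,0],"claw":-1},{"slide":[0,0.011,0],"angular":[0,0,0],"claw":-1},{"slide":[0,0.011,0],"angular":[0,0,0],"claw":-1},{"slide":[0,0.011,0],"angular":[0,0,0],"claw":-1}]' 50; python3 -c "
from h import *
to(.556-.02023,-.0085-.0722,.132)"
```

```text
time: 4.7
position: [0.5571, -0.0073, 0.1325]
tool_rot: [-3.111, 0.425, -0.001]
ft_force: [1.7, 4.3, -2.8]
grip_width: 0.132
grip_force: 50.0
mm [-0.9 76.5  0.4] slide [-0.003  0.306  0.002] ang [-0.003 -0.001  0.003] t 4.7
```

```bash
python3 -m inch '[{"slide":[0,0.04,0],"angular":[0,0,0],"claw":-1},{"slide":[0,0.08,0],"angular":[0,0,0],"claw":-1},{"slide":[0,0.12,0],"angular":[0,0,0],"claw":-1},{"slide":[0,0.16,0],"angular":[0,0,0],"claw":-1},{"slide":[0,0.2,0],"angular":[0,0,0],"claw":-1},{"slide":[0,0.24,0],"angular":[0,0,0],"claw":-1},{"slide":[0,0.27,0],"angular":[0,0,0],"claw":-1},{"slide":[0,0.29,0],"angular":[0,0,0],"claw":-1},{"slide":[0,0.3,0],"angular":[0,0,0],"claw":-1},{"slide":[0,0.3,0],"angular":[0,0,0],"claw":-1}]'; python3 -c "
from h import *
to(.556-.02023,-.0085-.0722,.132)"
```

```text
time: 5.7
position: [0.5372, -0.0774, 0.1325]
tool_rot: [-3.109, 0.424, -0.001]
ft_force: [2.9, 9.2, -3.1]
grip_width: 0.135
grip_force: 50.0
mm [-0.5  3.6  0.5] slide [-0.002  0.014  0.002] ang [-0.008 -0.     0.004] t 5.7
```

```bash
python3 -m inch '[{"slide":[0,0.008,0],"angular":[0,0,0],"claw":-1},{"slide":[0,0.016,0],"angular":[0,0,0],"claw":-1},{"slide":[0,0.016,0],"angular":[0,0,0],"claw":-1},{"slide":[0,0.016,0],"angular":[0,0,0],"claw":-1},{"slide":[0,0.016,0],"angular":[0,0,0],"claw":-1}]'; python3 - <<'E'
from h import *
im=ctrl.get_image("scene");save(im,"out.png",(170,90,330,210),4)
for r in ctrl.outline_of("housing","scene")[:3]:print(r["bbox"],np.median(cloud(im)[r["mask"]],0))
E
```

```text
time: 6.2
position: [0.5369, -0.0788, 0.1325]
tool_rot: [-3.107, 0.42, -0.002]
ft_force: [5.8, 12.5, -3.8]
grip_width: 0.133
grip_force: 50.1
[296.0, 260.7, 53.8, 44.8] [ 0.84489536 -0.05958349  0.03618995]
[248.3, 228.7, 38.0, 28.3] [ 0.70397221 -0.06670699  0.02556344]
[336.4, 218.7, 38.5, 33.6] [0.8492377  0.10230817 0.02678646]
```

View pics/out.png

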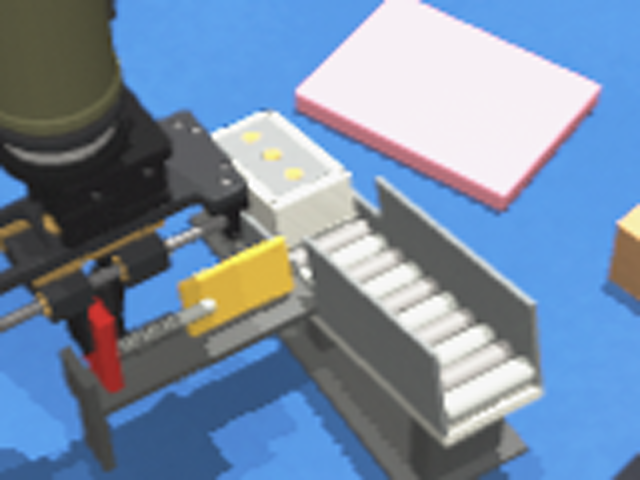

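Gate blade is fully out (force rose to about 14 N at the stop), and the housing has run to the bottom (crop (280,170)). Easing it back in.

```bash
python3 -m inch '[{"slide":[0,-0.03,0],"angular":[0,0,0],"claw":-1},{"slide":[0,-0.06,0],"angular":[0,0,0],"claw":-1},{"slide":[0,-0.09,0],"angular":[0,0,0],"claw":-1},{"slide":[0,-0.12,0],"angular":[0,0,0],"claw":-1},{"slide":[0,-0.15,0],"angular":[0,0,0],"claw":-1},{"slide":[0,-0.18,0],"angular":[0,0,0],"claw":-1},{"slide":[0,-0.21,0],"angular":[0,0,0],"claw":-1},{"slide":[0,-0.24,0],"angular":[0,0,0],"claw":-1},{"slide":[0,-0.26,0],"angular":[0,0,0],"claw":-1},{"slide":[0,-0.28,0],"angular":[0,0,0],"claw":-1}]'; python3 -m inch '[{"slide":[0,-0.012,0],"angular":[0,0,0],"claw":-1},{"slide":[0,-0.024,0],"angular":[0,0,0],"claw":-1},{"slide":[0,-0.036,0],"angular":[0,0,0],"claw":-1},{"slide":[0,-0.036,0],"angular":[0,0,0],"claw":-1},{"slide":[0,-0.036,0],"angular":[0,0,0],"claw":-1}]'
```

```text
time: 7.3
position: [0.5547, -0.0158, 0.1325]
tool_rot: [-3.112, 0.426, -0.001]
ft_force: [2.4, 3.9, -2.6]
grip_width: 0.133
grip_force: 50.0
time: 7.8
position: [0.5568, -0.0083, 0.1325]
tool_rot: [-3.112, 0.427, -0.0]
ft_force: [0.9, 4.9, -2.5]
grip_width: 0.132
grip_force: 50.0
```

```bash
python3 -m inch '[{"slide":[0,-0.004,0],"angular":[0,0,0],"claw":-1},{"slide":[0,-0.008,0],"angular":[0,0,0],"claw":-1},{"slide":[0,-0.012,0],"angular":[0,0,0],"claw":-1},{"slide":[0,-0.012,0],"angular":[0,0,0],"claw":-1},{"slide":[0,-0.012,0],"angular":[0,0,0],"claw":-1}]'
```

```text
time: 8.3
position: [0.5574, -0.0065, 0.1325]
tool_rot: [3.111, -0.428, -0.001]
ft_force: [1.4, -0.1, -0.7]
grip_width: 0.136
grip_force: 50.0
```

```bash
python3 -m inch '[{"slide":[0,-0.006,0],"angular":[0,0,0],"claw":-1},{"slide":[0,-0.006,0],"angular":[0,0,0],"claw":-1},{"slide":[0,-0.006,0],"angular":[0,0,0],"claw":-1}]'; python3 -m inch '[{"slide":[0,0,0],"angular":[0,0,0],"claw":-0.3},{"slide":[0,0,0],"angular":[0,0,0],"claw":-0.3},{"slide":[0,0,0],"angular":[0,0,0],"claw":-0.3},{"slide":[0,0,-0.1],"angular":[0,0,0],"claw":1},{"slide":[0,0,-0.3],"angular":[0,0,0],"claw":1},{"slide":[0,0,-0.45],"angular":[0,0,0],"claw":1},{"slide":[0,0,-0.45],"angular":[0,0,0],"claw":1},{"slide":[-0.3,0,-0.45],"angular":[0,0,0],"claw":1}]'; python3 - <<'E'
from h import *
t=ctrl.get_image("top");s=ctrl.get_image("scene")
np.savez("top1.npz",**t);np.savez("scene1.npz",**s)
save(t,"top1.png",(150,150,310,290),4)
c,sn=np.cos(YAW),np.sin(YAW)
for n,im in(("top",t),("scene",s)):
    P=cloud(im);C=cv2.cvtColor(im["color"],cv2.COLOR_RGB2HSV).astype(int)
    red=((C[...,0]<6)|(C[...,0]>174))&(C[...,1]>150)&(P[...,2]>.148)&(P[...,2]<.157)&(abs(P[...,0]-.56)<.1)&(abs(P[...,1])<.1)
    print(n,"red",red.sum(),P[red].mean(0))
    d=P-np.array([.5857,.0975,0]);L=np.stack([d[...,0]*c+d[...,1]*sn,-d[...,0]*sn+d[...,1]*c,P[...,2]],-1)
    # height above floor perpendicular, along-floor coordinate
    h=(L[...,2]-.075-np.tan(.245)*L[...,0])*np.cos(.245)
    m=(abs(h-.036)<.004)&(abs(L[...,1])<.045)&(L[...,0]<-.02)&(L[...,0]>-.2)
    q=P[m];r=cv2.minAreaRect((q[:,:2]*1000).astype(np.float32));print(m.sum(),r,q.mean(0),L[m].min(0),L[m].max(0),h[m].mean())
E
```

```text
time: 8.6
position: [0.5574, -0.0064, 0.1325]
tool_rot: [3.109, -0.429, -0.002]
ft_force: [-2.2, -3.9, 1.0]
grip_width: 0.138
grip_force: 50.0
time: 9.4
position: [0.5133, 0.0083, 0.2436]
tool_rot: [-3.108, 0.43, 0.0]
ft_force: [-0.8, 0.3, 1.1]
grip_width: 0.724
grip_force: 0.0
top red 39 [ 0.56323072 -0.0092919   0.15214438]
268 ((490.5538024902344, 149.4032745361328), (112.14442443847656, 38.369022369384766), 1.160660982131958) [0.47570062 0.14611072 0.08306508] [-0.15550171 -0.00952993  0.07054774] [-0.04733413  0.03119377  0.10092435] 0.03669684768624161
scene red 57 [ 0.55780854 -0.01131097  0.15227337]
512 ((488.3771667480469, 123.86302185058594), (63.038909912109375, 110.00690460205078), 72.87930297851562) [0.49171314 0.12117925 0.08889896] [-0.15607487 -0.0321534   0.07191563] [-0.04531841  0.03069675  0.10435264] 0.03698524617901813
```

View pics/top1.png

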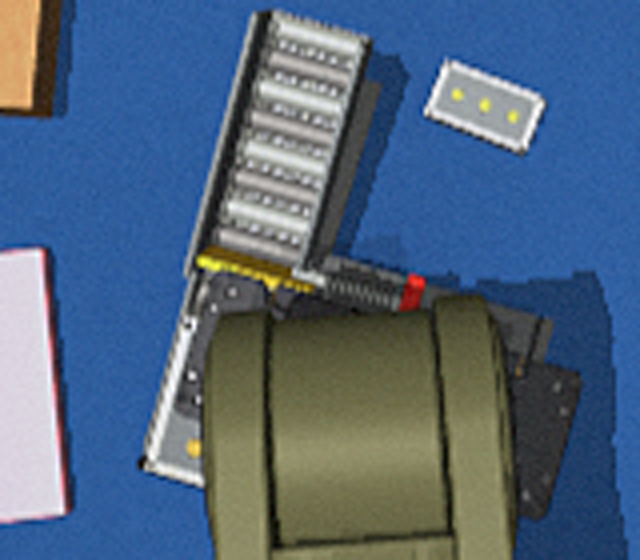

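```bash
cat >> h.py <<'E'
def lane(x,y,z):
    c,s=np.cos(YAW),np.sin(YAW);return .5857+x*c-y*s,.0975+x*s+y*c,z
E
python3 -c "
from h import *
to(*lane(-.1225,0,.1737),pitch=.245)"
```

```text
mm [ -66.  -104.7   68.9] slide [-0.264 -0.419  0.276] ang [0.004 0.482 0.008] t 9.5
```

```bash
python3 -m inch '[{"slide":[-0.25,-0.41,0.1],"angular":[0,0.48,0],"claw":1},{"slide":[-0.25,-0.41,0.15],"angular":[0,0.48,0],"claw":1},{"slide":[-0.25,-0.41,0.22],"angular":[0,0.48,0],"claw":1},{"slide":[-0.25,-0.41,0.25],"angular":[0,0.48,0],"claw":1},{"slide":[-0.25,-0.41,0.25],"angular":[0,0.48,0],"claw":1},{"slide":[-0.25,-0.41,0.25],"angular":[0,0.48,0],"claw":1}]'; python3 -c "
from h import *
to(*lane(-.0982,0,.0767),pitch=.245)"
```

```text
time: 10.1
position: [0.4781, 0.1239, 0.183]
tool_rot: [3.055, -0.422, 0.386]
ft_force: [0.3, 0.7, 0.9]
grip_width: 0.996
grip_force: 0.0
mm [-14.3  -3.5 106.1] slide [-0.057 -0.014  0.424] ang [-0.    -0.012 -0.002] t 10.1
```

```bash
python3 -m inch '[{"slide":[-0.057,-0.014,0.05],"angular":[0,-0.012,0],"claw":1},{"slide":[-0.057,-0.014,0.15],"angular":[0,-0.012,0],"claw":1},{"slide":[-0.057,-0.014,0.22],"angular":[0,-0.012,0],"claw":1},{"slide":[-0.057,-0.014,0.24],"angular":[0,-0.012,0],"claw":1},{"slide":[-0.057,-0.014,0.24],"angular":[0,-0.012,0],"claw":1},{"slide":[-0.057,-0.014,0.24],"angular":[0,-0.012,0],"claw":1}]'; python3 -c "
from h import *
to(*lane(-.0982,0,.0767),pitch=.245)
im=ctrl.get_image('scene');save(im,'pre.png',(170,70,330,190),4)"
```

```text
time: 10.7
position: [0.4797, 0.1281, 0.1214]
tool_rot: [3.057, -0.42, 0.377]
ft_force: [0.7, 0.2, -0.2]
grip_width: 1.005
grip_force: 0.0
mm [ 0.9  0.9 46.4] slide [0.004 0.004 0.185] ang [-0.001 -0.001 -0.   ] t 10.7
```

View pics/pre.png

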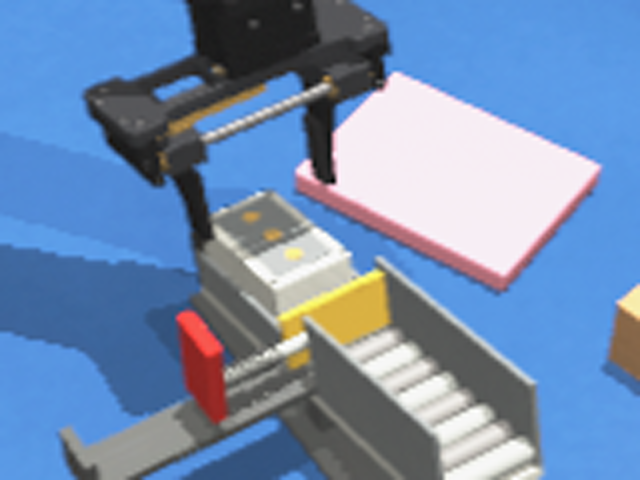

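Fingers (crop (205,240) and (325,175)) straddle the housing, and the gate is home. Descending and gripping.

```bash
python3 -m inch '[{"slide":[0.004,0.004,0.06],"angular":[0,0,0],"claw":1},{"slide":[0.004,0.004,0.11],"angular":[0,0,0],"claw":1},{"slide":[0.004,0.004,0.15],"angular":[0,0,0],"claw":1},{"slide":[0.004,0.004,0.185],"angular":[0,0,0],"claw":1},{"slide":[0.004,0.004,0.185],"angular":[0,0,0],"claw":1},{"slide":[0.004,0.004,0.185],"angular":[0,0,0],"claw":1}]'; python3 -c "
from h import *
to(*lane(-.0982,0,.0767),pitch=.245)"
```

```text
time: 11.35
position: [0.4908, 0.124, 0.0764]
tool_rot: [3.057, -0.419, 0.376]
ft_force: [0.3, 0.7, 0.6]
grip_width: 0.998
grip_force: 0.0
mm [ 0.4 -0.1 -0.2] slide [ 0.001 -0.    -0.001] ang [-0.001 -0.     0.001] t 11.3
```

```bash
python3 -m inch '[{"slide":[0,0,0],"angular":[0,0,0],"claw":-1},{"slide":[0,0,0],"angular":[0,0,0],"claw":-1},{"slide":[0,0,0],"angular":[0,0,0],"claw":-1},{"slide":[0,0,0],"angular":[0,0,0],"claw":-1},{"slide":[0,0,0],"angular":[0,0,0],"claw":-1},{"slide":[0,0,0],"angular":[0,0,0],"claw":-1},{"slide":[0,0,0],"angular":[0,0,0],"claw":-1},{"slide":[0,0,0],"angular":[0,0,0],"claw":-1}]' 40;  python3 -c "
from h import *
to(*lane(-.0982,0,.0767),pitch=.245)"
```

```text
time: 12.15
position: [0.4911, 0.1245, 0.0766]
tool_rot: [3.058, -0.419, 0.378]
ft_force: [-0.2, 4.1, 1.5]
grip_width: 0.686
grip_force: 40.0
mm [ 0.2  0.4 -0.1] slide [ 0.001  0.002 -0.   ] ang [-0.002 -0.001  0.002] t 12.2
```

```bash
python3 -m inch '[{"slide":[0,0,-0.04],"angular":[0,0,0],"claw":-1},{"slide":[0,0,-0.1],"angular":[0,0,0],"claw":-1},{"slide":[0,0,-0.2],"angular":[0,0,0],"claw":-1},{"slide":[0,0,-0.3],"angular":[0,0,0],"claw":-1},{"slide":[0,0,-0.36],"angular":[0,0,0],"claw":-1},{"slide":[0,0,-0.4],"angular":[0,0,0],"claw":-1},{"slide":[0,0,-0.4],"angular":[0,0,0],"claw":-1}]';  python3 -c "
from h import *
to(.492,.312,.14,np.radians(7.21))"
```

```text
time: 12.85
position: [0.4673, 0.1299, 0.1738]
tool_rot: [3.056, -0.42, 0.377]
ft_force: [0.6, 1.2, -3.6]
grip_width: 0.685
grip_force: 40.0
mm [ -32.8 -182.1   26.4] slide [-0.131 -0.728  0.106] ang [ 0.095 -0.463 -0.758] t 12.8
```

```bash
python3 -m inch '[{"slide":[-0.02,-0.1,0.01],"angular":[0.01,-0.06,-0.1],"claw":-1},{"slide":[-0.04,-0.22,0.03],"angular":[0.03,-0.14,-0.23],"claw":-1},{"slide":[-0.06,-0.34,0.05],"angular":[0.045,-0.22,-0.35],"claw":-1},{"slide":[-0.08,-0.46,0.06],"angular":[0.06,-0.29,-0.48],"claw":-1},{"slide":[-0.1,-0.57,0.08],"angular":[0.074,-0.36,-0.59],"claw":-1},{"slide":[-0.12,-0.66,0.1],"angular":[0.086,-0.42,-0.69],"claw":-1},{"slide":[-0.13,-0.71,0.106],"angular":[0.093,-0.45,-0.74],"claw":-1},{"slide":[-0.131,-0.728,0.106],"angular":[0.095,-0.463,-0.758],"claw":-1},{"slide":[-0.131,-0.728,0.106],"angular":[0.095,-0.463,-0.758],"claw":-1},{"slide":[-0.131,-0.728,0.106],"angular":[0.095,-0.463,-0.758],"claw":-1}]';  python3 - <<'E'
from h import *
to(.492,.312,.06,np.radians(7.21))
im=ctrl.get_image("scene");np.savez("s2.npz",**im);save(im,"carry.png",(220,40,350,150),4.5)
P=cloud(im);x,y,z=P[...,0],P[...,1],P[...,2]
m=(abs(x-.492)<.11)&(abs(y-.312)<.08)&(z>.1)&(z<.16)
q=P[m];d=q-[.492,.312,0];a=np.radians(7.21);l=np.c_[d[:,0]*np.cos(a)+d[:,1]*np.sin(a),-d[:,0]*np.sin(a)+d[:,1]*np.cos(a),q[:,2]]
print(len(q),l.min(0),l.max(0))
for lo in np.arange(-.07,.07,.02):
    k=(l[:,0]>lo)&(l[:,0]<lo+.02);print(round(lo,2),k.sum(),l[k][:,1:].min(0) if k.any() else '',np.median(l[k],0))
E
```

```text
time: 13.85
position: [0.4919, 0.3113, 0.139]
tool_rot: [3.135, 0.197, -0.002]
ft_force: [-0.3, 0.7, -3.0]
grip_width: 0.686
grip_force: 40.0
mm [ 0.3 -0.7 79. ] slide [ 0.001 -0.003  0.316] ang [ 0.001  0.002 -0.001] t 13.8
634 [-0.0554646  -0.04453747  0.11282137] [0.05402088 0.03510379 0.15939868]
-0.07 14 [-0.0364374   0.11619169] [-0.05234044 -0.03247909  0.13056721]
-0.05 38 [-0.0377105   0.11387405] [-0.04038552 -0.03237991  0.12822332]
-0.03 35 [-0.04121239  0.11388024] [-0.02188182 -0.03367197  0.12994099]
-0.01 120 [-0.04453747  0.11282137] [ 0.00524436 -0.03148955  0.14793624]
0.01 155 [-0.03769953  0.11383171] [ 0.02043633 -0.02101038  0.14926923]
0.03 164 [-0.03649117  0.1144209 ] [ 0.04019845 -0.02265197  0.14917184]
0.05 108 [-0.03775063  0.11572123] [ 0.05178744 -0.00427278  0.13355062]
0.07 0  [nan nan nan]
  return _methods._mean(a, axis=axis, dtype=dtype,
  ret = um.true_divide(
```

View pics/carry.png

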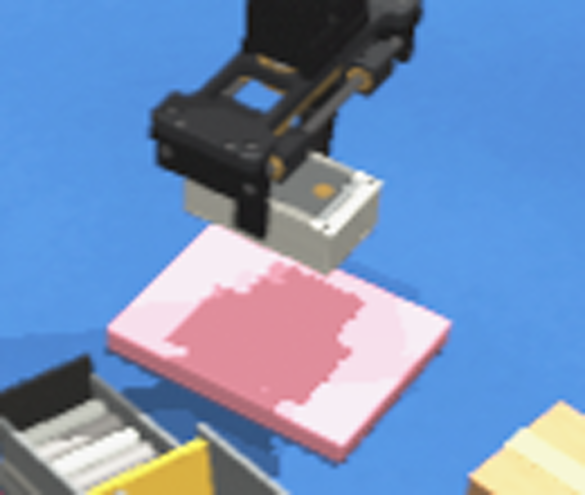

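Housing is held level and centred above the pad (crop (285,210)). Lowering it with a slow finish.

```bash
python3 -m inch '[{"slide":[0.001,-0.003,0.06],"angular":[0,0,0],"claw":-1},{"slide":[0.001,-0.003,0.14],"angular":[0,0,0],"claw":-1},{"slide":[0.001,-0.003,0.22],"angular":[0,0,0],"claw":-1},{"slide":[0.001,-0.003,0.28],"angular":[0,0,0],"claw":-1},{"slide":[0.001,-0.003,0.32],"angular":[0,0,0],"claw":-1},{"slide":[0.001,-0.003,0.335],"angular":[0,0,0],"claw":-1},{"slide":[0.001,-0.003,0.345],"angular":[0,0,0],"claw":-1},{"slide":[0.001,-0.003,0.35],"angular":[0,0,0],"claw":-1},{"slide":[0.001,-0.003,0.355],"angular":[0,0,0],"claw":-1},{"slide":[0.001,-0.003,0.355],"angular":[0,0,0],"claw":-1}]'; python3 -m inch '[{"slide":[0,0,0.004],"angular":[0,0,0],"claw":-1},{"slide":[0,0,0.008],"angular":[0,0,0],"claw":-1},{"slide":[0,0,0.012],"angular":[0,0,0],"claw":-1},{"slide":[0,0,0.012],"angular":[0,0,0],"claw":-1}]'
```

```text
time: 14.9
position: [0.4924, 0.3134, 0.0512]
tool_rot: [-3.134, -0.198, -0.0]
ft_force: [-0.9, -0.9, -3.5]
grip_width: 0.684
grip_force: 40.0
time: 15.3
position: [0.492, 0.3132, 0.0477]
tool_rot: [-3.135, -0.198, 0.001]
ft_force: [0.3, 0.8, -3.5]
grip_width: 0.688
grip_force: 40.0
```

```bash
python3 -m inch '[{"slide":[0,0,0.002],"angular":[0,0,0],"claw":-1},{"slide":[0,0,0.004],"angular":[0,0,0],"claw":-1},{"slide":[0,0,0.006],"angular":[0,0,0],"claw":-1},{"slide":[0,0,0.006],"angular":[0,0,0],"claw":-1}]'; python3 -m inch '[{"slide":[0,0.003,0.002],"angular":[0,0,0],"claw":-1},{"slide":[0,0.003,0.003],"angular":[0,0,0],"claw":-1},{"slide":[0,0.003,0.003],"angular":[0,0,0],"claw":-1}]'
```

```text
time: 15.7
position: [0.492, 0.3133, 0.0462]
tool_rot: [-3.135, -0.198, 0.001]
ft_force: [0.3, -0.1, -2.5]
grip_width: 0.689
grip_force: 40.0
time: 16.0
position: [0.4922, 0.3125, 0.0455]
tool_rot: [-3.135, -0.198, 0.001]
ft_force: [0.0, -0.2, -3.0]
grip_width: 0.691
grip_force: 40.0
```

```bash
python3 -m inch '[{"slide":[0,0,0.003],"angular":[0,0,0],"claw":-1},{"slide":[0,0,0.003],"angular":[0,0,0],"claw":-1},{"slide":[0,0,0.003],"angular":[0,0,0],"claw":-1}]'; python3 -m inch '[{"slide":[0,0,0.002],"angular":[0,0,0],"claw":-1},{"slide":[0,0,0.002],"angular":[0,0,0],"claw":-1},{"slide":[0,0,0.002],"angular":[0,0,0],"claw":-1}]'
```

```text
time: 16.3
position: [0.4922, 0.3125, 0.0454]
tool_rot: [-3.135, -0.198, 0.0]
ft_force: [-3.1, -0.8, 3.0]
grip_width: 0.687
grip_force: 40.0
time: 16.6
position: [0.4922, 0.3126, 0.0453]
tool_rot: [-3.135, -0.198, 0.0]
ft_force: [-2.9, -3.2, 7.4]
grip_width: 0.685
grip_force: 40.0
```

Contact with the pad. Releasing and retreating.

```bash
python3 -m inch '[{"slide":[0,0,-0.002],"angular":[0,0,0],"claw":-1},{"slide":[0,0,-0.002],"angular":[0,0,0],"claw":0.8},{"slide":[0,0,-0.002],"angular":[0,0,0],"claw":0.8},{"slide":[0,0,-0.002],"angular":[0,0,0],"claw":0.8},{"slide":[0,0,-0.002],"angular":[0,0,0],"claw":0.8},{"slide":[0,0,-0.08],"angular":[0,0,0],"claw":0.8},{"slide":[0,0,-0.2],"angular":[0,0,0],"claw":0.8},{"slide":[0,0,-0.4],"angular":[0,0,0],"claw":0.8},{"slide":[0,0,-0.6],"angular":[0,0,0],"claw":0.8},{"slide":[0,0.3,-0.7],"angular":[0,0,0],"claw":0.8}]';python3 -m inch '[{"slide":[0,0.2,0],"angular":[0,0,0],"claw":0.8},{"slide":[0,0.4,0],"angular":[0,0,0],"claw":0.8},{"slide":[0,0.6,0],"angular":[0,0,0],"claw":0.8},{"slide":[0,0.8,0],"angular":[0,0,0],"claw":0.8},{"slide":[0,1,0],"angular":[0,0,0],"claw":0.8},{"slide":[0,1,0],"angular":[0,0,0],"claw":0.8},{"slide":[0,1,0],"angular":[0,0,0],"claw":0.8}]'; python3 - <<'E'
from h import *
t=ctrl.get_image("top");s=ctrl.get_image("scene")
for n,im in(("top",t),("scene",s)):
    P=cloud(im);x,y,z=P[...,0],P[...,1],P[...,2]
    m=(abs(x-.492)<.1)&(abs(y-.312)<.08)&(z>.05)&(z<.062)
    if m.sum()>5:
        r=cv2.minAreaRect((P[m][:,:2]*1000).astype(np.float32));print(n,m.sum(),r,np.percentile(z[m],[5,50,95]))
    C=cv2.cvtColor(im["color"],cv2.COLOR_RGB2HSV).astype(int)
    red=((C[...,0]<6)|(C[...,0]>174))&(C[...,1]>150)&(z>.148)&(z<.157)&(abs(x-.56)<.1)&(abs(y)<.1)
    print("red",red.sum(),P[red].mean(0) if red.any() else '')
save(s,"end.png",s=1.5)
E
```

```text
time: 17.6
position: [0.4976, 0.2744, 0.2163]
tool_rot: [-3.124, -0.217, -0.012]
ft_force: [1.5, 1.9, 0.5]
grip_width: 0.902
grip_force: 0.0
time: 18.3
position: [0.5299, 0.0158, 0.2097]
tool_rot: [-3.134, -0.193, 0.001]
ft_force: [0.5, 1.7, 0.2]
grip_width: 0.904
grip_force: 0.0
top 902 ((490.9012756347656, 310.618408203125), (109.52940368652344, 61.6651611328125), 6.766530990600586) [0.05301139 0.05625551 0.05935001]
red 0 
scene 562 ((490.76300048828125, 308.43646240234375), (111.68402099609375, 65.83645629882812), 8.26120376586914) [0.05259093 0.05663699 0.05978098]
red 58 [ 0.55761383 -0.01080944  0.1519367 ]
```

View pics/end.png

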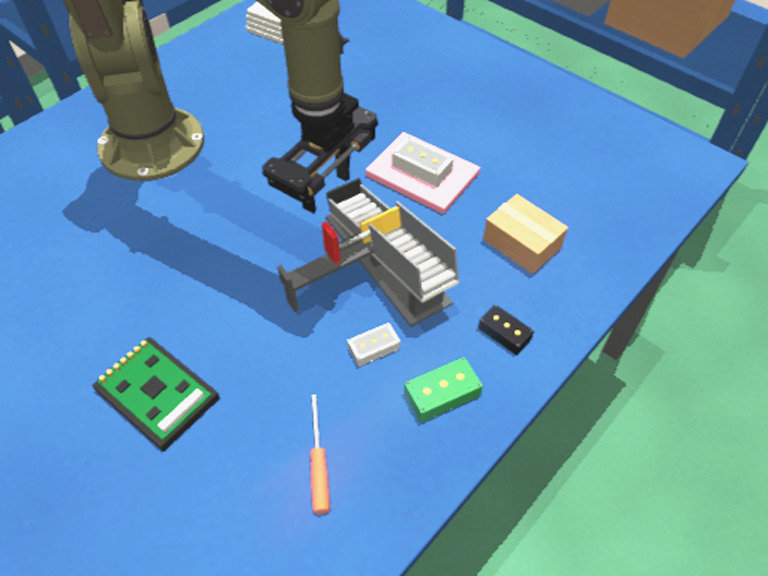

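The housing lies on the middle of the pad with its lid up (picture (422,160)), the gate is home (330,243), everything else is unmoved, and the arm is clear.

```bash
python3 -c "
from bench import ctrl
print(ctrl.close_job())"
```

```text
the job is handed in; nothing more can be done
None
```

The job is handed in after about 18 s: the gate was pulled to its stop and eased home while held, and the housing lies lid up and lengthwise within about 2 mm of the pad's middle (top camera), with the board, carton and screwdriver where they were.

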